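# Shut the shop's cash drawer and hold its bolt at the click

### The job

The power is out in the shop and the cash drawer on the counter has been left open after it was filled. Push the drawer fully shut, then grip the upright tab of the sliding bolt on top of the unit and slide it along its rail until its ball catch clicks into the notch; do not drag it on past the notch. Finish while holding: keep the tab gripped between the fingers, still, with the bolt in the notch (I shall turn the key then), and leave the other things on and around the unit where they are.

Things in the scene. Friction and masses are not known exactly. Their poses are not given: they have to be found in the camera images.
- till: Cash drawer unit: grey steel case 340 deep (its x) x 360 wide (y) x 105 mm high, fixed on the counter. Origin: centre of its underside. Its -x side is the front, towards the robot, where the drawer comes out; z up. On its flat top, at its x = -120 mm (nearer the front), an aluminium rail 20 wide x 12 high x 320 mm long runs along y.
- drawer (a joint): How far the drawer is out, in m: 0 = fully shut, up to 0.12; it starts 0.05 to 0.09 out. It slides along the till's x with about 3 N of friction, stays where it is left and stops dead at 0. Shut means below 0.006.
- drawer_front (a point): Point on the outer face of the drawer front, mid-width, 70 mm above the counter; moves with the drawer; at x = -188 mm in the till's frame when shut. The grey front panel is flat, without a handle, 352 wide, from 8 to 98 mm above the counter: push it anywhere.
- drawer_strip (a point): Top middle of a dark steel strip, 6 mm thick, 90 mm wide, standing on the drawer front's upper edge (y = 15 to 105 mm in the till's frame), up to 126 mm above the counter. The bolt's finger comes to lie 4 mm in front of it and so locks the drawer. A bolt slid over too early meets the strip and the drawer cannot close.
- bolt: Sliding bolt: steel carriage 50 (x) x 44 (y) x 13.5 mm high on the rail, with an upright black ribbed tab. Origin: under the carriage's middle, 117.5 mm above the counter; axes parallel to the till's. It slides only along the till's y, from -120 to +130 mm in the till's frame, with about 1.2 N of friction. It starts at y = -110 to -60 mm; the notch is always on its +y side.
- bolt_finger (a point): Lower end of the bolt's bent steel finger, 22 mm wide (y), which moves with the bolt and reaches forward over the drawer front: 108 mm above the counter here, its bridge 137 mm above the counter, its outer face 80 mm in front (-x) of the tab's middle.
- bolt_grip (a point): Middle of the tab's grip, 168 mm above the counter, 50.5 mm straight above the bolt's origin. The tab is 26 mm (till's x) x 20 mm (till's y) and stands from 131 to 186 mm above the counter: grip it from above, fingers closing along the till's y (20 mm) or x (26 mm).
- catch: The catch: dark steel block 30 (x) x 26 (y) x 24 mm high on the unit's top just behind the rail, at another place each time (y = 30 to 80 mm in the till's frame), with two upright ribs on its front (-x) face and the notch midway between them. Origin: under the notch, on the unit's top, 105 mm above the counter; axes parallel to the till's; the notch is at the catch's y = 0.
- ball (a point): Centre of the bolt's spring-loaded 10 mm steel ball, in the back (+x) of its carriage. In the notch when ball and catch have the same y in the till's frame, within 2.5 mm. Sliding to +y it resists from 14 mm before the notch, most (about 5 N) near 11 mm, not at all at 6 mm, then draws itself in; leaving takes about 5 N. Over 10 mm past the notch is too far. The rail goes on past it: its end is not the place.
- tin_low: Bystander: flat food tin, 84 mm across x 40 mm high, on the unit's top towards the back, -y side; origin under its middle.
- stapler: Bystander: stapler, 110 x 34 x 42 mm, on the unit's top towards the back, +y side; origin under its middle.
- tin_tall: Bystander: food tin, 74 mm across x 105 mm high, on the counter to the +y side of the unit; origin under its middle.
- mug: Bystander: white mug, 82 mm across x 92 mm high, on the counter to the -y side of the unit; origin under its middle.
- torch: Bystander: black hand torch lying on the counter, 155 mm long, 46 mm across the head, in front of the unit to the -y side; origin under its middle.
- carton: Bystander: cardboard carton 75 x 130 x 50 mm on the counter, in front of the unit to the +y side; origin under its middle.
- jar: Bystander: jar with steel cap, 72 mm across x 110 mm high, on the counter to the +y side of the unit; origin under its middle.

How it is judged:
By the outcome, as a careful person would: the job done as asked, in the order asked, and still so for the second after the job is handed in, while the arm keeps its last pose, push and grip.
It also fails if it takes over 58 s, if anything falls off the work surface, if the arm or the gripper's body presses on something with over 40 N, if the wrist force passes 120 N, or if a joint passes its speed limit or range.

### The arm

A 7-joint arm with a two-finger parallel gripper is mounted at the origin on the work surface. World frame = base frame: x ahead of the robot, y to its left, z up, the work surface at z = 0. Lengths are in m, angles in rad, forces in N, time in s.
With the tool pointing down it reaches from about 0.425 to 0.875 m from the base axis. Payload 8.4 kg.
Tool frame: the origin (TCP) lies between the finger pads; the fingertips stand 8 mm ahead of it and the grasp point (between the pads) lies 11 mm behind it; z points along the fingers, y is the direction in which the jaws open and shut (so a half turn about z gives the same grasp; the last joint's range is limited). The gripper opens to 85 mm and grips with 20 to 120 N. Pads are 22 mm wide; open, the fingers measure 114 mm over their backs; the gripper's body (76 mm by 85 mm) begins 54 mm behind the grasp point. The pads swing forward as they close: fully open they stand 13 mm farther back than shut.
Start: joints at [1.025, 0.333, 0.04, 1.465, -0.013, 1.343, -0.059], TCP at [0.281, -0.586, 0.207] pointing down, gripper open.
Joint ranges: [-2.58, 2.58], [-0.38, 2.09], [-1.3, 1.39], [0.25, 2.4], [-1.5, 4.64], [0.08, 2.09], [-2.65, 2.65]. Speed limits (rad/s): [2.22, 2.22, 2.79, 2.79, 3.14, 3.14, 3.14].

### API

Orientations are given as a unit quaternion [x, y, z, w].
In Python, from station import arm gives the robot as it stands. The module is installed in compiled form; this text tells all that it offers.
- The arm moves only by the tool move_arm, never from a script. Its argument "commands" is a list of rows, each an object of numbers: "gripper": the closure, from 0 (fully open) to 1 (shut); "tx", "ty", "tz": the shift along the tool's x, y, z in units of 40 mm (1.0 is 40 mm); "spin": the turn about the tool's z in degrees. A call has 1 to 10 rows; each row shifts and turns the commanded pose from where the row before left it, along the tool's axes as they then stand; what a row does not reach is not made up. A row lasts 1/8 s, in which the tool goes at most 62.5 mm and 10.7 degrees, less where a joint would pass 70% of its speed; a pose out of reach is approached as far as the arm can. A call is refused whole if a number of a shift passes 1 or a number of a turn 10.7, either way. A call with a gripper value outside its range is refused whole. The fingers move at their own pace and stop on an object; the grip force is fixed at half the most. Time passes only in rows, so rows that do not move let the fingers close. It gives the time, the measured TCP pose, the force and the opening at its end, in the units of the state.
- arm.get_state(): the state, without advancing time (a new reading comes with each control period).
- arm.camera(name): name is "scene" or "side" or "wrist"; returns (picture, depth): 400x640x3 uint8, red, green, blue; 400x640 float32, m along the optical axis (not along the pixel's ray), 0 where there is no reading.
- arm.calibration(name): a dict with "fx", "fy", "cx", "cy" (pixels), "R" (3x3) and "t" (3): a world point X has camera coordinates R X + t; the wrist camera has in their place "hand_eye" (4x4, takes a point from camera to tool coordinates, whose origin is the TCP and whose axes are the flange's). Camera axes: x right, y down, z forward; pixel columns grow to the right and rows downward; lengths in m; the calibration is good to about 2 mm. The wrist camera is an equidistant fisheye: a pixel r from the principal point sees the ray r / f radians off the axis. A picture is of the moment at which its call begins: read the wrist's pose just before it. calibration takes no time and is no camera call.
- arm.finish_job(): hands the job in, once; it reports no verdict.
The state is a dict: "t": time; "qpos": joint angles; "dq": joint speeds; "joint_efforts": joint torques, N m; "position": TCP position; "ee_rot": TCP orientation; "contact_force": force on the tool from outside, world axes, zero at the start; "ft_torque": the same for the moment, N m; "width": opening from 0.0 (shut) to 1.0 (fully open).
Only numpy, scipy, OpenCV 4.12 (cv2) and the standard library are available. Lean on these libraries where they do the work, as an engineer would, in place of code of your own. Each camera call takes 0.05 s, during which the arm holds its last target.

## Working session

There is one attempt and no reset: what is moved stays moved. The work goes in short steps, Python scripts to look and compute and a tool call to move; the robot and the scene stay as the last step left them, time stands still between calls to the robot, and variables do not carry over. Pictures are saved under pics/ and viewed, and the job is handed in when it is done.

Besides the shell and the picture viewer there is one more tool, called in YAML: its name, and indented under it one key for each argument. move_arm: Moves the arm, as the interface text tells. Its arguments: {"type":"object","properties":{"commands":{"type":"array"}},"required":["commands"]}

```bash
mkdir -p pics
python3 - <<'E'
from station import arm
import cv2,numpy as np
s=arm.get_state()
print({k:np.round(v,3).tolist() for k,v in s.items()})
for n in("scene","side","wrist"):
    p,d=arm.camera(n); cv2.imwrite(f"pics/{n}0.png",p[:,:,::-1]); np.savez(f"pics/{n}0.npz",p=p,d=d)
    c=arm.calibration(n); print(n,{k:np.round(v,4).tolist() for k,v in c.items()}, (d>0).mean())
E
```

```text
{'t': 0.0, 'qpos': [1.025, 0.334, 0.04, 1.466, -0.013, 1.343, -0.058], 'dq': [-0.001, 0.0, 0.001, -0.001, -0.002, -0.001, 0.0], 'joint_efforts': [-0.001, -65.857, 1.364, -40.556, 0.017, 0.013, 0.0], 'position': [0.281, -0.586, 0.206], 'ee_rot': [0.975, 0.222, -0.0, -0.001], 'contact_force': [-0.393, -0.466, 0.046], 'ft_torque': [0.049, -0.039, 0.03], 'width': 1.0}
scene {'fx': 378.7243, 'fy': 378.7243, 'cx': 325.9364, 'cy': 200.3244, 'R': [[-0.371, 0.9285, 0.0146], [0.6655, 0.2768, -0.6932], [-0.6477, -0.2474, -0.7206]], 't': [0.2127, -0.3151, 1.679]} 0.9961484375
side {'fx': 435.0704, 'fy': 435.0704, 'cx': 318.6728, 'cy': 197.2924, 'R': [[-0.7503, -0.6609, 0.0134], [-0.4808, 0.5318, -0.6971], [0.4536, -0.5295, -0.7168]], 't': [0.418, 0.3607, 0.8812]} 0.9958046875
wrist {'fx': 309.7069, 'fy': 309.7069, 'cx': 316.843, 'cy': 201.1238, 'hand_eye': [[-0.0002, -0.9503, -0.3114, 0.0787], [1.0, -0.0002, -0.0002, 0.0002], [0.0001, -0.3114, 0.9503, -0.1676], [0.0, 0.0, 0.0, 1.0]]} 0.99599609375
```

View pics/scene0.png

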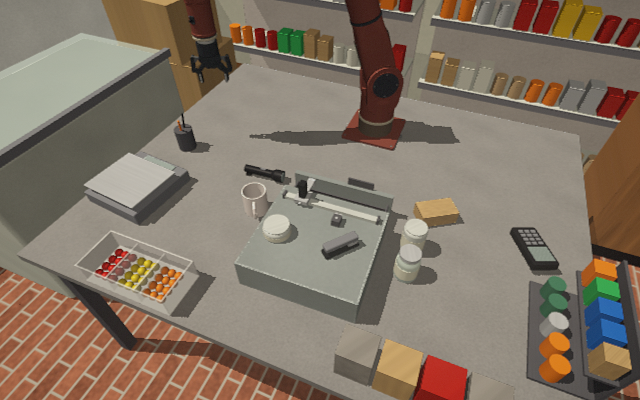

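View pics/side0.png

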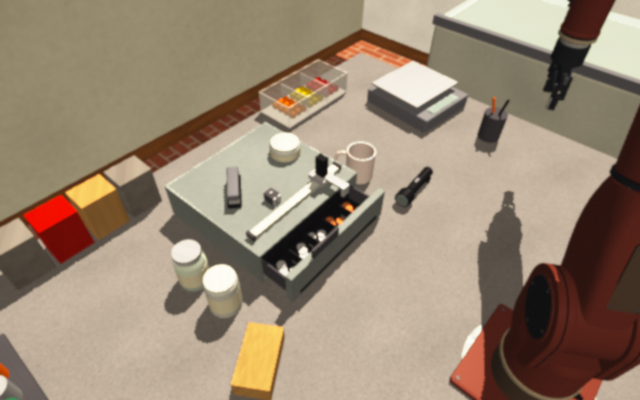

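View pics/wrist0.png

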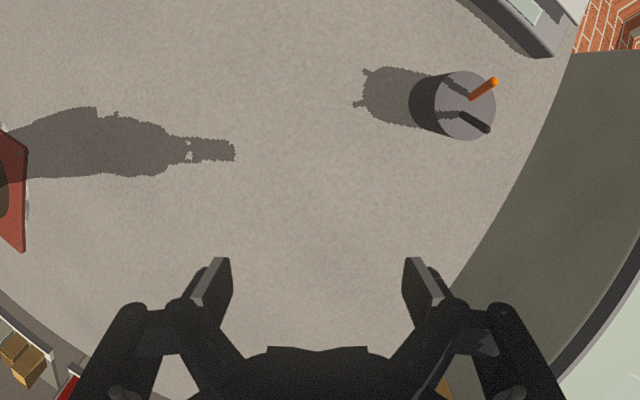

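The scene view shows the till around (315,245) with its tab near (302,188), the catch near (337,220) and the drawer open. The side view shows the tab at (321,165) and the catch at (271,198). Next I'll measure these.

```bash
cat > h.py <<'E'
import numpy as np,cv2
from station import arm
def load(n,tag="0"):
    z=np.load(f"pics/{n}{tag}.npz"); return z["p"],z["d"]
def cloud(n,d):
    c=arm.calibration(n); v,u=np.mgrid[:400,:640]
    P=np.stack([(u-c["cx"])/c["fx"]*d,(v-c["cy"])/c["fy"]*d,d],-1)
    return (P-c["t"])@c["R"]   # R^T(P-t)
def ray(n,u,v,z):
    c=arm.calibration(n); R=np.array(c["R"]);t=np.array(c["t"])
    o=-R.T@t; r=R.T@np.array([(u-c["cx"])/c["fx"],(v-c["cy"])/c["fy"],1.])
    return o+r*(z-o[2])/r[2]
def proj(n,X):
    c=arm.calibration(n); q=np.array(c["R"])@np.array(X)+c["t"]; return c["fx"]*q[0]/q[2]+c["cx"],c["fy"]*q[1]/q[2]+c["cy"]
E
python3 - <<'E'
from h import *
for n,b in(("scene",(225,165,425,325)),("side",(155,110,395,300))):
    p,d=load(n); P=cloud(n,d)
    x0,y0,x1,y1=b
    cv2.imwrite(f"pics/{n}_crop.png",cv2.resize(p[y0:y1,x0:x1,::-1],None,fx=3.3,fy=3.3,interpolation=cv2.INTER_CUBIC))
    Q=P[y0:y1,x0:x1]
    print(n,np.histogram(Q[...,2],bins=np.arange(-.02,.2,.01)))
    m=(abs(P[...,2]-.105)<.005); m[:y0]=0;m[y1:]=0;m[:,:x0]=0;m[:,x1:]=0
    k,l,st,ce=cv2.connectedComponentsWithStats(m.astype(np.uint8))
    i=1+st[1:,4].argmax(); q=P[l==i]
    print(st[i],np.median(q[:,2]),cv2.minAreaRect(q[:,:2].astype(np.float32)))
    vis=p[:,:,::-1].copy(); vis[l==i]=(0,0,255); cv2.imwrite(f"pics/{n}_m.png",cv2.resize(vis[y0:y1,x0:x1],None,fx=3,fy=3))
E
```

```text
scene (array([   0, 7503, 6209,  364,  473,  562,  774,  753,  658,  649,  719,
        932, 9739,  969,  347,  344,  759,   25,   21,   24,   47]), array([-0.02, -0.01,  0.  ,  0.01,  0.02,  0.03,  0.04,  0.05,  0.06,
        0.07,  0.08,  0.09,  0.1 ,  0.11,  0.12,  0.13,  0.14,  0.15,
        0.16,  0.17,  0.18,  0.19]))
[ 233  185  156  121 9129] 0.10464935443416075 ((0.7311201095581055, 0.027450621128082275), (0.3446708917617798, 0.3620108366012573), 1.6239022016525269)
side (array([    0,  9253,  7353,  1437,  1624,  1097,  1204,  1248,   888,
         829,   916,  1397, 11423,  1369,   585,   482,   803,    41,
          42,    35,    87]), array([-0.02, -0.01,  0.  ,  0.01,  0.02,  0.03,  0.04,  0.05,  0.06,
        0.07,  0.08,  0.09,  0.1 ,  0.11,  0.12,  0.13,  0.14,  0.15,
        0.16,  0.17,  0.18,  0.19]))
[ 164  122  175  137 9949] 0.10469172436679203 ((0.728728175163269, 0.028916478157043457), (0.34421440958976746, 0.36206477880477905), 1.6680660247802734)
```

View pics/scene_crop.png

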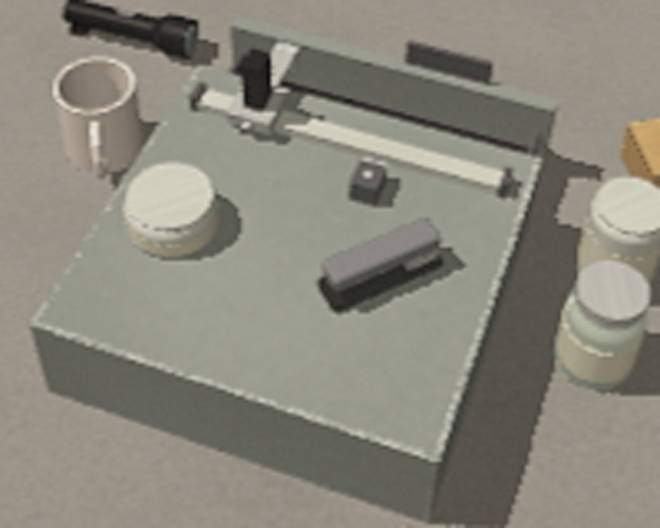

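View pics/side_crop.png

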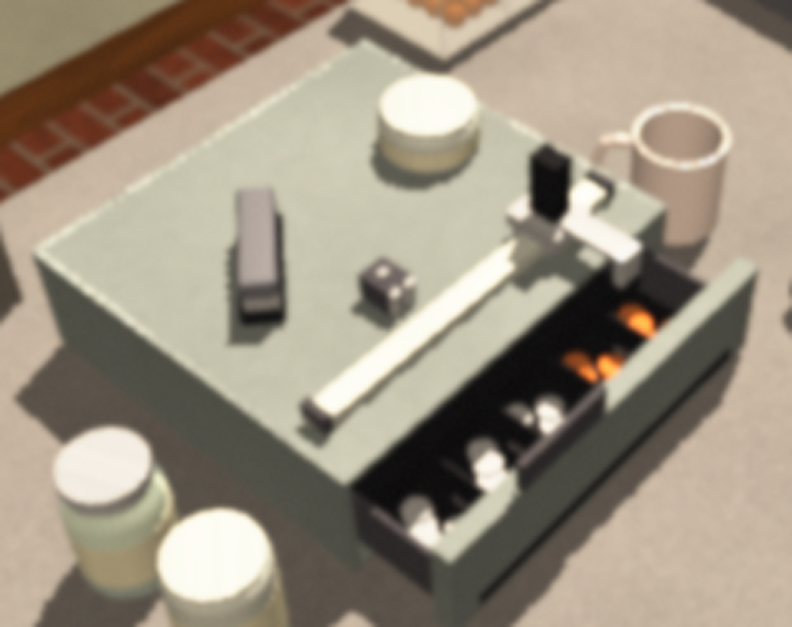

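View pics/scene_m.png

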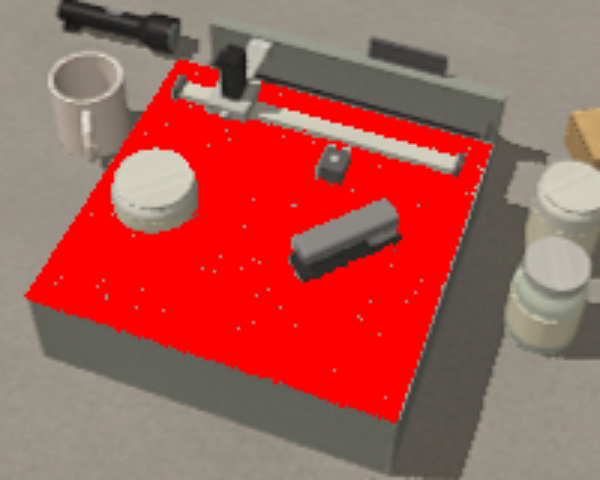

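View pics/side_m.png

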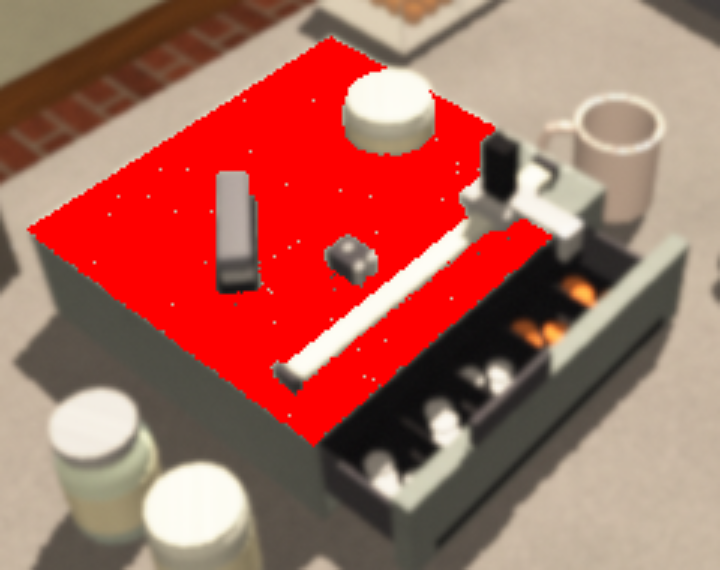

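```bash
cat >> h.py <<'E'
C=np.array([.730,.028]);YAW=np.radians(1.65)
A=np.array([[np.cos(YAW),-np.sin(YAW)],[np.sin(YAW),np.cos(YAW)]])
def loc(P): 
    Q=np.array(P,float).copy(); Q[...,:2]=(Q[...,:2]-C)@A; return Q
def wld(q): 
    q=np.array(q,float); q[:2]=A@q[:2]+C; return q
def rep(tag):
  for n in("scene","side"):
    p,d=load(n,tag); L=loc(cloud(n,d)); x,y,z=L[...,0],L[...,1],L[...,2]
    def r(nm,m):
        q=L[m]; 
        if len(q)<5: print(n,nm,len(q)); return
        print(n,nm,len(q),"p5",np.round(np.percentile(q,4,axis=0)*1e3,1),"med",np.round(np.median(q,axis=0)*1e3,1),"p95",np.round(np.percentile(q,96,axis=0)*1e3,1))
    dk=p.max(2)<75
    inb=(abs(y)<.19)&(x>-.32)&(x<.18)
    r("tabdark",inb&(z>.145)&(z<.2)&(x>-.17)&(x<-.07))
    r("tabtop",inb&(z>.181)&(z<.192)&(x>-.17)&(x<-.07))
    r("catch",(x>-.105)&(x<-.04)&(z>.112)&(z<.14)&(y>.01)&(y<.1))
    r("catchtop",(x>-.105)&(x<-.04)&(z>.126)&(z<.133)&(y>.01)&(y<.1))
    r("front top",(abs(y)<.17)&(x<-.18)&(x>-.33)&(z>.09)&(z<.103))
    r("front face",(abs(y)<.17)&(x<-.18)&(x>-.33)&(z>.03)&(z<.085))
    r("strip",(x<-.178)&(x>-.33)&(z>.105)&(z<.13)&(y>.0)&(y<.12))
    r("finger",(x<-.165)&(x>-.24)&(z>.118)&(z<.145)&(y<-.0)&(y>-.15))
    r("rail",(abs(x+.12)<.012)&(abs(y)<.17)&(z>.114)&(z<.12))
    for nm,q in(("torch",(x<-.2)&(x>-.5)&(y<0)&(y>-.35)&(z>.012)&(z<.06)),("carton",(x<-.2)&(x>-.5)&(y>.0)&(y<.4)&(z>.03)&(z<.06)),("mug",(y<-.19)&(y>-.4)&(abs(x)<.2)&(z>.03)),("tins+",(y>.19)&(y<.4)&(abs(x)<.25)&(z>.09)&(z<.12)),("tinlow",(y<0)&(y>-.18)&(x>-.09)&(x<.17)&(z>.135)&(z<.15)),("stapler",(y>0)&(y<.18)&(x>-.06)&(x<.17)&(z>.137)&(z<.15))): r(nm,q)
E
python3 -c "
from h import *
rep('0')"
```

```text
scene tabdark 124 p5 [-129.1 -100.   146.5] med [-109.2  -88.3  174.4] p95 [-103.7  -80.6  188.1]
scene tabtop 47 p5 [-130.  -100.1  181.9] med [-117.2  -90.1  186. ] p95 [-105.   -80.9  188.8]
scene catch 115 p5 [-86.7  25.5 113.4] med [-64.7  39.4 127.6] p95 [-53.5  51.  130.7]
scene catchtop 73 p5 [-87.1  26.2 126.6] med [-69.5  38.2 128.7] p95 [-54.   50.  130.9]
scene front top 516 p5 [-258.6 -155.6   90.9] med [-246.4    7.    97.3] p95 [-239.7  158.1  101. ]
scene front face 983 p5 [-244.6 -156.3   42.8] med [-240.9   29.1   58.1] p95 [-223.   159.1   82.6]
scene strip 151 p5 [-259.4   19.5  106.3] med [-253.9   62.3  118.9] p95 [-250.5  102.7  126.7]
scene finger 53 p5 [-198.3 -100.2  126. ] med [-183.6  -87.8  136.1] p95 [-166.5  -80.3  138.7]
scene rail 381 p5 [-128.5 -144.   114.4] med [-117.6   26.7  116.6] p95 [-108.6  143.4  119.1]
scene torch 483 p5 [-284.6 -340.1   18.6] med [-259.7 -242.7   42.4] p95 [-224.1  -10.7   58.2]
scene carton 1124 p5 [-340.9   24.3   34.5] med [-277.2  297.8   49. ] p95 [-224.8  378.4   56.3]
scene mug 860 p5 [-153.6 -387.5   33.6] med [ -8
[... 1029 characters left out ...]
-188.6  -87.4  135.2] p95 [-167.2  -78.4  138.5]
side rail 649 p5 [-131.3 -141.6  114.5] med [-122.2   41.4  116.8] p95 [-111.9  145.   119.1]
side torch 1103 p5 [-300.9 -333.4   17. ] med [-263.5 -154.2   36.7] p95 [-202.   -12.3   56.7]
side carton 3258 p5 [-355.6   51.    34.2] med [-303.1  317.4   49.7] p95 [-222.8  382.9   53.7]
side mug 1185 p5 [-159.8 -383.4   34. ] med [-101.5 -291.    65.5] p95 [ 190.3 -231.5   91.7]
side tins+ 2472 p5 [-174.7  212.6   92.5] med [-42.5 280.3 105.9] p95 [244.2 381.5 118.8]
side tinlow 484 p5 [ -10.9 -143.7  136.4] med [  20.7 -108.8  144.2] p95 [ 54.9 -77.9 147. ]
side stapler 366 p5 [-25.9  48.8 140.7] med [  8.4  86.  146.2] p95 [ 51.2 119.4 148.6]
```

The two views agree to within about 4 mm. In the till frame (mm), the tab is at y≈-90, the catch at y≈39–40 and the drawer face at x≈-261, so the drawer is about 73 mm open. Next is the approach: close the fingers, turn to the till's yaw, and go in front of the drawer panel.

```bash
cat >> h.py <<'E'
from scipy.spatial.transform import Rotation as Ro
def where(target=None):
    s=arm.get_state(); R=Ro.from_quat(s["ee_rot"]).as_matrix(); X=R[:,0]
    yaw=np.degrees(np.arctan2(X[1],X[0]))
    print("t",round(s["t"],2),"pos",np.round(s["position"],4),"local mm",np.round(loc(s["position"])*1e3,1),"yaw-till",round(yaw-np.degrees(YAW),2),"tilt z",np.round(R[:,2],3),"F",np.round(s["contact_force"],1),"w",round(float(s["width"]),3))
    if target is not None:
        D=wld(target)-s["position"]; 
        c,s_=np.cos(YAW),np.sin(YAW); Rt=np.array([[c,s_,0],[s_,-c,0],[0,0,-1]])
        print("tool shift after yaw align, units of 40mm:",np.round(D@Rt/.04,3))
E
python3 -c "
from h import *
where([-.29,-.015,.2])"
```

```text
t 0.15 pos [ 0.2807 -0.5859  0.2062] local mm [-466.8 -600.7  206.2] yaw-till 23.95 tilt z [-0.001  0.001 -1.   ] F [0.2 0.8 1. ] w 0.998
tool shift after yaw align, units of 40mm: [  4.421 -14.642   0.155]
```

move_arm:
  commands:
    - {"gripper": 1, "spin": 8}
    - {"gripper": 1, "spin": 8}
    - {"gripper": 1, "spin": 8}
    - {"gripper": 1, "tx": 0.6, "ty": -0.8}
    - {"gripper": 1, "tx": 0.6, "ty": -1}
    - {"gripper": 1, "tx": 0.6, "ty": -1}
    - {"gripper": 1, "tx": 0.6, "ty": -1}
    - {"gripper": 1, "tx": 0.6, "ty": -1}
    - {"gripper": 1, "tx": 0.6, "ty": -1}
    - {"gripper": 1}

```text
invalid input at $.commands[0]: expected keys gripper, tx, ty, tz, spin
```

```bash
python3 -c "
from h import *
where([-.29,-.015,.2])"
```

```text
t 0.15 pos [ 0.2807 -0.5859  0.2062] local mm [-466.8 -600.7  206.2] yaw-till 23.95 tilt z [-0.001  0.001 -1.   ] F [0.2 0.8 1. ] w 0.998
tool shift after yaw align, units of 40mm: [  4.421 -14.642   0.155]
```

move_arm:
  commands:
    - {"gripper": 1, "tx": 0, "ty": 0, "tz": 0, "spin": 8}
    - {"gripper": 1, "tx": 0, "ty": 0, "tz": 0, "spin": 8}
    - {"gripper": 1, "tx": 0, "ty": 0, "tz": 0, "spin": 8}
    - {"gripper": 1, "tx": 0.6, "ty": -0.8, "tz": 0, "spin": 0}
    - {"gripper": 1, "tx": 0.6, "ty": -1, "tz": 0, "spin": 0}
    - {"gripper": 1, "tx": 0.6, "ty": -1, "tz": 0, "spin": 0}
    - {"gripper": 1, "tx": 0.6, "ty": -1, "tz": 0, "spin": 0}
    - {"gripper": 1, "tx": 0.6, "ty": -1, "tz": 0, "spin": 0}
    - {"gripper": 1, "tx": 0.6, "ty": -1, "tz": 0, "spin": 0}
    - {"gripper": 1, "tx": 0, "ty": 0, "tz": 0, "spin": 0}

```text
t: 1.4
position: [0.4207, -0.3463, 0.2069]
ee_rot: [1.0, 0.017, 0.0, -0.001]
contact_force: [-0.8, -0.6, -0.6]
width: -0.0
```

```bash
python3 -c "
from h import *
where([-.29,-.015,.2])"
```

```text
t 1.4 pos [ 0.4207 -0.3463  0.2069] local mm [-320.  -365.3  206.9] yaw-till 0.32 tilt z [ 0.001  0.001 -1.   ] F [-0.8 -0.6 -0.6] w -0.0
tool shift after yaw align, units of 40mm: [ 0.749 -8.756  0.172]
```

move_arm:
  commands:
    - {"gripper": 1, "tx": 0.1, "ty": -1, "tz": 0, "spin": 0}
    - {"gripper": 1, "tx": 0.1, "ty": -1, "tz": 0, "spin": 0}
    - {"gripper": 1, "tx": 0.1, "ty": -1, "tz": 0, "spin": 0}
    - {"gripper": 1, "tx": 0.1, "ty": -1, "tz": 0, "spin": 0}
    - {"gripper": 1, "tx": 0.1, "ty": -1, "tz": 0, "spin": 0}
    - {"gripper": 1, "tx": 0.1, "ty": -1, "tz": 0, "spin": 0}
    - {"gripper": 1, "tx": 0.1, "ty": -1, "tz": 0, "spin": 0}
    - {"gripper": 1, "tx": 0, "ty": -1, "tz": 0, "spin": 0}
    - {"gripper": 1, "tx": 0, "ty": -0.75, "tz": 0, "spin": 0}
    - {"gripper": 1, "tx": 0, "ty": 0, "tz": 0, "spin": 0}

```text
t: 2.65
position: [0.4365, 0.0018, 0.207]
ee_rot: [1.0, 0.015, 0.0, -0.0]
contact_force: [-0.2, -1.0, -0.1]
width: -0.003
```

Run:
```python
from h import *
where([-.29,-.015,.08])
p,d=arm.camera("wrist"); cv2.imwrite("pics/wrist1.png",p[:,:,::-1])
p,d=arm.camera("side"); cv2.imwrite("pics/side1.png",p[:,:,::-1])
```

```text
t 2.65 pos [0.4365 0.0018 0.207 ] local mm [-294.1  -17.7  207. ] yaw-till 0.12 tilt z [ 0.  0. -1.] F [-0.2 -1.  -0.1] w -0.003
tool shift after yaw align, units of 40mm: [ 0.103 -0.067  3.176]
```

View pics/wrist1.png

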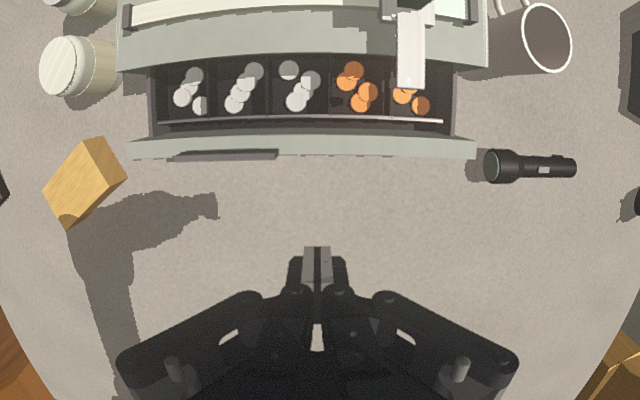

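View pics/side1.png

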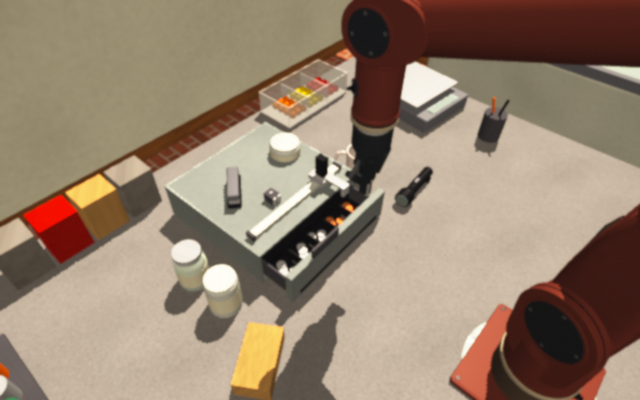

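Run:
```python
from h import *
p,d=arm.camera("wrist"); c=arm.calibration("wrist"); H=np.array(c["hand_eye"])
v,u=np.mgrid[:400,:640]; a=(u-c["cx"])/c["fx"]; b=(v-c["cy"])/c["fy"]; th=np.hypot(a,b); k=np.where(th>1e-6,np.tan(th)/np.maximum(th,1e-6),1)
P=np.stack([a*k*d,b*k*d,d],-1)@H[:3,:3].T+H[:3,3]
m=(d>0)&(v>235)&(P[...,2]<.02)&(P[...,2]>-.15)&(abs(P[...,1])<.1)&(th<1.2)
for lo in np.arange(-.10,.02,.01):
    q=P[m&(P[...,2]>=lo)&(P[...,2]<lo+.01)]
    if len(q)>3: print(round(lo,3),len(q),"x",np.round(np.percentile(q[:,0],[1,99])*1e3),"y",np.round(np.percentile(q[:,1],[1,99])*1e3))
```

```text
-0.1 5708 x [-10.  17.] y [-48.  50.]
-0.09 4856 x [-10.  12.] y [-40.  42.]
-0.08 3279 x [-10.  13.] y [-34.  35.]
-0.07 1023 x [-11.  13.] y [-20.  21.]
-0.06 635 x [ 5. 11.] y [-13.  14.]
-0.05 649 x [ 5. 11.] y [-13.  14.]
-0.04 446 x [ 5. 11.] y [-12.  14.]
-0.03 20 x [ 9. 10.] y [-6.  6.]
```

```bash
cat >> h.py <<'E'
def wcloud(d):
    c=arm.calibration("wrist"); H=np.array(c["hand_eye"])
    v,u=np.mgrid[:400,:640]; a=(u-c["cx"])/c["fx"]; b=(v-c["cy"])/c["fy"]; th=np.hypot(a,b); k=np.where(th>1e-6,np.tan(th)/np.maximum(th,1e-6),1)
    return np.stack([a*k*d,b*k*d,d],-1)@H[:3,:3].T+H[:3,3]
def wlocal(d,s):
    R=Ro.from_quat(s["ee_rot"]).as_matrix(); return loc(wcloud(d)@R.T+s["position"])
E
python3 - <<'E'
from h import *
s=arm.get_state()
p,d=arm.camera("wrist"); T=wcloud(d); L=wlocal(d,s)
np.savez("pics/wrist1.npz",p=p,d=d,L=L)
for (u,v) in[(250,200),(450,250),(318,250),(318,270),(318,300),(318,330),(230,145),(408,20),(410,80),(250,15),(60,60)]:
    print((u,v),d[v,u].round(3),"tool",np.round(T[v,u]*1e3),"local",np.round(L[v,u]*1e3))
cv2.imwrite("pics/w1c.png",cv2.resize(p[220:400,220:420,::-1],None,fx=4,fy=3))
E
```

```text
(250, 200) 0.393 tool [-42. -86. 206.] local [-336.   65.    1.]
(450, 250) 0.417 tool [-118.  194.  207.] local [-413. -214.    0.]
(318, 250) 0.149 tool [ 10.   1. -33.] local [-284.  -22.  240.]
(318, 270) 0.129 tool [ 11.   1. -54.] local [-283.  -22.  261.]
(318, 300) 0.125 tool [  1.   1. -62.] local [-293.  -22.  269.]
(318, 330) 0.46 tool [-258.    2.  206.] local [-552.  -22.    1.]
(230, 145) 0.273 tool [ 43. -79. 108.] local [-251.   58.   99.]
(408, 20) 0.203 tool [148.  71.  69.] local [-146.  -92.  138.]
(410, 80) 0.219 tool [99. 72. 69.] local [-195.  -93.  137.]
(250, 15) 0.23 tool [160. -57. 101.] local [-134.   36.  106.]
(60, 60) 0.231 tool [ 154. -281.  100.] local [-140.  260.  106.]
```

View pics/w1c.png

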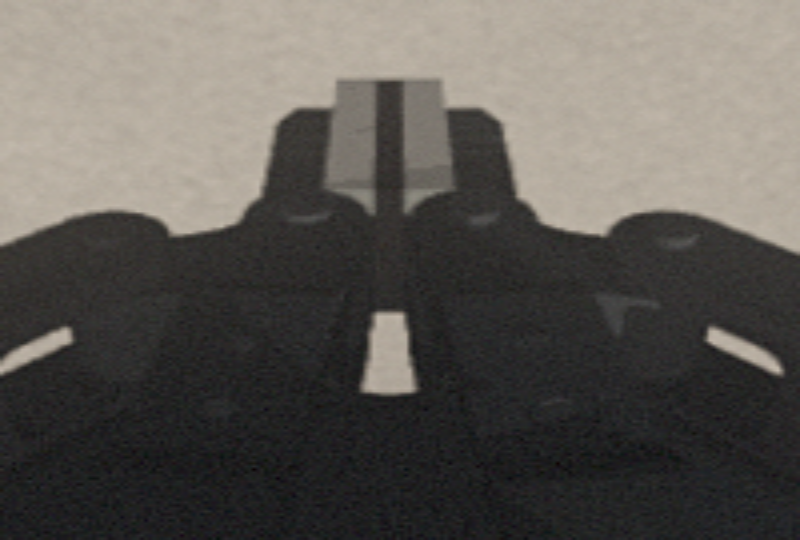

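The wrist picture puts the fingertips about 30 mm behind the TCP, but the spec says 8 mm ahead. I'll check this with the outside cameras.

Run:
```python
from h import *
s=arm.get_state(); pos=np.array(s["position"]); print(pos)
for n in("scene","side"):
    p,d=arm.camera(n); P=cloud(n,d); np.savez(f"pics/{n}2.npz",p=p,d=d)
    print(n,"tcp px",np.round(proj(n,pos)),"spec tip",np.round(proj(n,pos-[0,0,.008])),"alt tip",np.round(proj(n,pos+[0,0,.03])))
    m=(np.hypot(P[...,0]-pos[0],P[...,1]-pos[1])<.05)&(P[...,2]>.14)
    for lo in np.arange(.16,.34,.01):
        q=P[m&(P[...,2]>=lo)&(P[...,2]<lo+.01)]
        if len(q)>1: print(round(lo,2),len(q),np.round(q.mean(0)*1e3),np.round(np.ptp(q,axis=0)*1e3))
    u,v=map(int,proj(n,pos)); vis=cv2.resize(p[max(v-60,0):v+60,u-60:u+60,::-1],None,fx=5,fy=5)
    cv2.circle(vis,(300,(min(v,60))*5),5,(0,0,255),2); cv2.imwrite(f"pics/{n}2c.png",vis)
```

```text
[ 0.43654155 -0.00091782  0.20681918]
scene tcp px [342. 149.] spec tip [342. 151.] alt tip [342. 142.]
0.23 8 [445.  -1. 235.] [ 7. 23.  8.]
0.24 23 [446.  -1. 244.] [15. 26.  8.]
0.25 25 [445.   0. 255.] [12. 26.  9.]
0.26 23 [445.  -0. 265.] [14. 28. 10.]
0.27 35 [446.  -3. 276.] [19. 60. 10.]
0.28 81 [443.  -4. 286.] [27. 76. 10.]
0.29 63 [445.  -4. 295.] [32. 88. 10.]
0.3 65 [447.  -6. 305.] [29. 95. 10.]
0.31 68 [448.   1. 315.] [19. 95. 10.]
0.32 73 [448.   1. 325.] [30. 97. 10.]
0.33 95 [448.   2. 335.] [31. 95. 10.]
side tcp px [362. 200.] spec tip [362. 203.] alt tip [364. 190.]
0.23 18 [427.   3. 237.] [16. 20.  8.]
0.24 42 [429.   6. 245.] [19. 22. 10.]
0.25 39 [429.   7. 255.] [16. 22. 10.]
0.26 24 [425.   0. 264.] [ 5. 20.  9.]
0.27 33 [423.   2. 277.] [21. 57.  9.]
0.28 84 [426.   3. 284.] [23. 76.  9.]
0.29 84 [425.   4. 296.] [28. 92.  9.]
0.3 86 [422.  -1. 305.] [27. 97. 10.]
0.31 88 [422.   9. 315.] [29. 94. 10.]
0.32 87 [423.  17. 326.] [25. 69.  9.]
0.33 128 [424.  22. 335.] [27. 67. 10.]
```

View pics/scene2c.png

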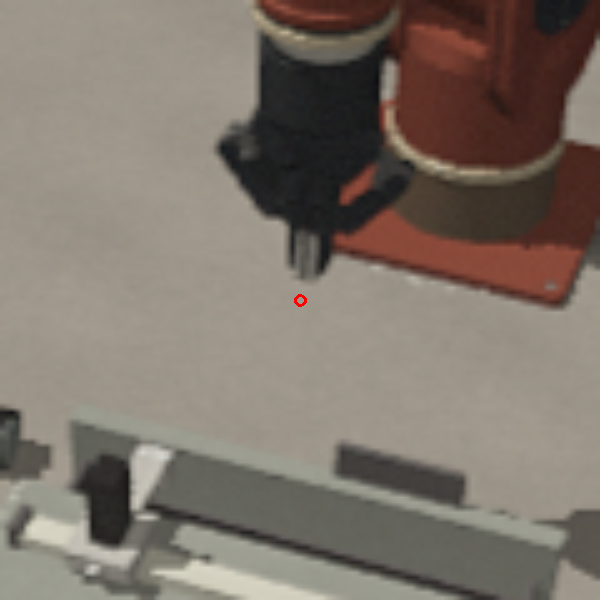

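View pics/side2c.png

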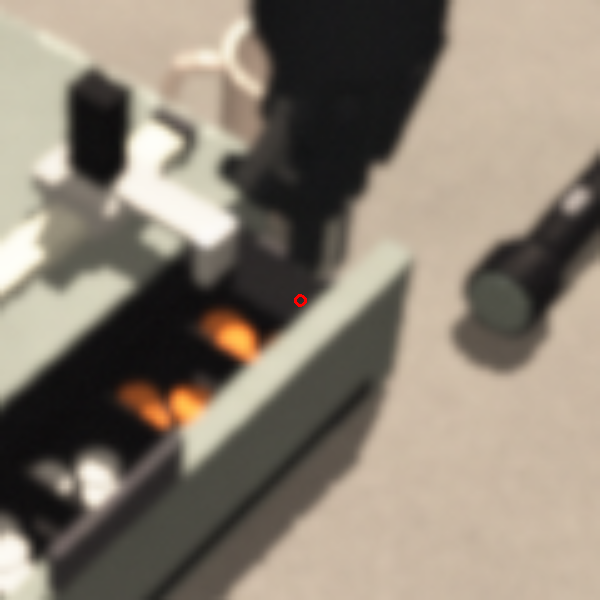

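Both outside cameras agree that the real tips are about 27 mm above the reported TCP, so the true grasp point is about TCP + 46 mm. I'll use the measured tip height: TCP z≈0.048 for the push, at till y≈-32, between the bolt finger and the strip.

```bash
python3 -c "
from h import *
where([-.29,-.032,.048])"
```

```text
t 2.95 pos [ 0.4365 -0.0007  0.2068] local mm [-294.2  -20.2  206.8] yaw-till -0.15 tilt z [-0.  0. -1.] F [ 0.2 -0.7 -0. ] w 0.001
tool shift after yaw align, units of 40mm: [0.104 0.295 3.971]
```

move_arm:
  commands:
    - {"gripper": 1, "tx": 0, "ty": 0.35, "tz": 0.8, "spin": 0}
    - {"gripper": 1, "tx": 0, "ty": 0, "tz": 0.8, "spin": 0}
    - {"gripper": 1, "tx": 0, "ty": 0, "tz": 0.8, "spin": 0}
    - {"gripper": 1, "tx": 0, "ty": 0, "tz": 0.8, "spin": 0}
    - {"gripper": 1, "tx": 0, "ty": 0, "tz": 0.77, "spin": 0}
    - {"gripper": 1, "tx": 0, "ty": 0, "tz": 0, "spin": 0}

```text
t: 3.7
position: [0.4351, -0.0141, 0.0464]
ee_rot: [1.0, 0.014, -0.002, -0.0]
contact_force: [-0.2, 0.2, 0.2]
width: -0.004
```

Run:
```python
from h import *
where([-.29,-.032,.048])
p,d=arm.camera("wrist"); cv2.imwrite("pics/wrist3.png",p[:,:,::-1])
```

```text
t 3.7 pos [ 0.4351 -0.0141  0.0464] local mm [-296.   -33.6   46.4] yaw-till -0.1 tilt z [-0.004  0.001 -1.   ] F [-0.2  0.2  0.2] w -0.004
tool shift after yaw align, units of 40mm: [ 0.15  -0.039 -0.039]
```

View pics/wrist3.png

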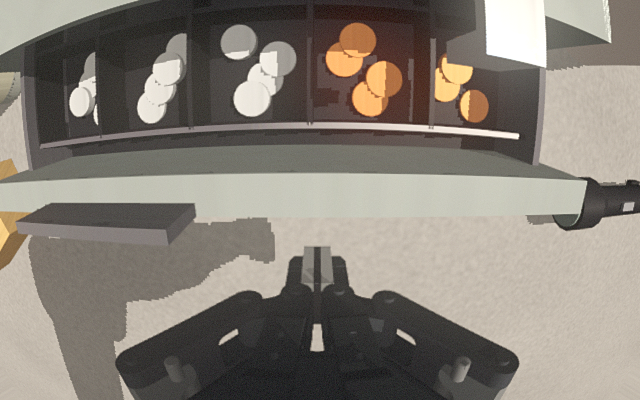

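The wrist view shows the fingers at (318,250) clear of the panel edge at row 215, the strip at left (110,220) and the bolt finger at upper right. Pushing now.

move_arm:
  commands:
    - {"gripper": 1, "tx": 0.3, "ty": 0, "tz": 0, "spin": 0}
    - {"gripper": 1, "tx": 0.25, "ty": 0, "tz": 0, "spin": 0}
    - {"gripper": 1, "tx": 0.25, "ty": 0, "tz": 0, "spin": 0}
    - {"gripper": 1, "tx": 0.25, "ty": 0, "tz": 0, "spin": 0}
    - {"gripper": 1, "tx": 0.25, "ty": 0, "tz": 0, "spin": 0}
    - {"gripper": 1, "tx": 0.25, "ty": 0, "tz": 0, "spin": 0}
    - {"gripper": 1, "tx": 0.25, "ty": 0, "tz": 0, "spin": 0}
    - {"gripper": 1, "tx": 0, "ty": 0, "tz": 0, "spin": 0}

```text
t: 4.75
position: [0.5102, -0.0113, 0.0482]
ee_rot: [1.0, 0.014, 0.001, -0.0]
contact_force: [0.1, -0.5, 0.4]
width: 0.001
```

Run:
```python
from h import *
where([-.199,-.032,.048])
```

```text
t 4.75 pos [ 0.5102 -0.0113  0.0482] local mm [-220.8  -32.9   48.2] yaw-till -0.04 tilt z [ 0.001  0.001 -1.   ] F [ 0.1 -0.5  0.4] w 0.001
tool shift after yaw align, units of 40mm: [ 0.545 -0.023  0.004]
```

move_arm:
  commands:
    - {"gripper": 1, "tx": 0.15, "ty": 0, "tz": 0, "spin": 0}
    - {"gripper": 1, "tx": 0.15, "ty": 0, "tz": 0, "spin": 0}
    - {"gripper": 1, "tx": 0.1, "ty": 0, "tz": 0, "spin": 0}

```text
t: 5.12
position: [0.525, -0.0109, 0.048]
ee_rot: [1.0, 0.014, -0.0, -0.0]
contact_force: [-3.6, 0.9, -0.2]
width: -0.001
```

Run:
```python
from h import *
where([-.199,-.032,.048])
s=arm.get_state()
p,d=arm.camera("wrist"); cv2.imwrite("pics/wrist4.png",p[:,:,::-1])
```

```text
t 5.12 pos [ 0.525  -0.0109  0.048 ] local mm [-206.1  -33.    48. ] yaw-till -0.04 tilt z [-0.  0. -1.] F [-3.6  0.9 -0.2] w -0.001
tool shift after yaw align, units of 40mm: [ 0.177 -0.025 -0.001]
```

View pics/wrist4.png

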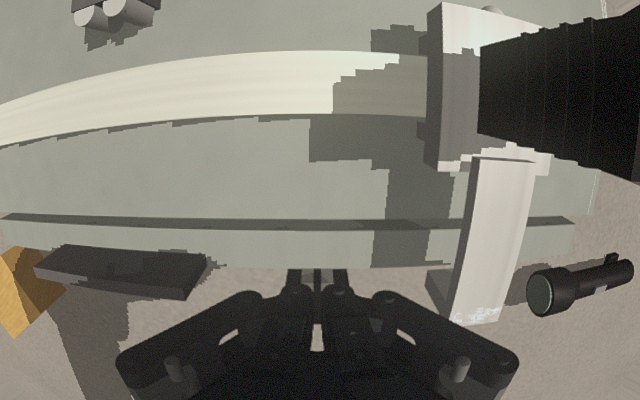

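move_arm:
  commands:
    - {"gripper": 1, "tx": -0.1, "ty": -0.15, "tz": 0, "spin": 0}
    - {"gripper": 1, "tx": 0.2, "ty": 0, "tz": 0, "spin": 0}
    - {"gripper": 1, "tx": 0.1, "ty": 0, "tz": 0, "spin": 0}
    - {"gripper": 1, "tx": 0.05, "ty": 0, "tz": 0, "spin": 0}

```text
t: 5.68
position: [0.5327, -0.0046, 0.0479]
ee_rot: [1.0, 0.014, -0.002, -0.0]
contact_force: [-18.2, 2.1, 13.9]
width: -0.0
```

Run:
```python
from h import *
where([-.199,-.032,.048])
```

```text
t 5.67 pos [ 0.5327 -0.0046  0.0479] local mm [-198.1  -26.9   47.9] yaw-till -0.04 tilt z [-0.005 -0.    -1.   ] F [-18.2   2.1  13.9] w -0.0
tool shift after yaw align, units of 40mm: [-0.022  0.128 -0.003]
```

The arm met a hard stop (18 N) with the contact at about -187 mm, against -188 mm when shut. I'll back off and check.

move_arm:
  commands:
    - {"gripper": 1, "tx": -0.3, "ty": 0, "tz": 0, "spin": 0}
    - {"gripper": 1, "tx": -0.6, "ty": 0, "tz": 0, "spin": 0}
    - {"gripper": 1, "tx": 0, "ty": 0, "tz": -1, "spin": 0}
    - {"gripper": 1, "tx": 0, "ty": 0, "tz": -1, "spin": 0}
    - {"gripper": 0.5, "tx": 0, "ty": 0, "tz": -1, "spin": 0}
    - {"gripper": 0, "tx": 0, "ty": 0, "tz": -1, "spin": 0}
    - {"gripper": 0, "tx": 0, "ty": 0, "tz": -0.8, "spin": 0}
    - {"gripper": 0, "tx": 0, "ty": 0, "tz": 0, "spin": 0}

```text
t: 6.68
position: [0.5005, -0.0061, 0.2429]
ee_rot: [1.0, 0.014, 0.003, 0.0]
contact_force: [0.4, -0.4, 0.4]
width: 0.845
```

Run:
```python
from h import *
where([-.12,-.0895,.2])
s=arm.get_state()
p,d=arm.camera("wrist"); cv2.imwrite("pics/wrist5.png",p[:,:,::-1]); L=wlocal(d,s); np.savez("pics/wrist5.npz",p=p,d=d,L=L)
for n in("scene","side"):
    p,d=arm.camera(n); cv2.imwrite(f"pics/{n}5.png",p[:,:,::-1]); np.savez(f"pics/{n}5.npz",p=p,d=d)
x,y,z=L[...,0],L[...,1],L[...,2]
def r(nm,m):
    q=L[m]; print(nm,len(q),np.round(np.percentile(q,4,axis=0)*1e3,1),np.round(np.median(q,axis=0)*1e3,1),np.round(np.percentile(q,96,axis=0)*1e3,1))
r("fronttop",(abs(y)<.15)&(x<-.172)&(x>-.28)&(z>.09)&(z<.101))
r("strip",(y>0)&(y<.12)&(x<-.172)&(x>-.28)&(z>.115)&(z<.13))
r("tabtop",(x>-.15)&(x<-.09)&(z>.178)&(z<.195)&(abs(y)<.15))
r("catchtop",(x>-.105)&(x<-.04)&(z>.125)&(z<.133)&(y>.01)&(y<.1))
r("rail",(abs(x+.12)<.015)&(abs(y)<.15)&(z>.115)&(z<.119))
```

```text
t 6.67 pos [ 0.5005 -0.0061  0.2429] local mm [-230.4  -27.5  242.9] yaw-till -0.08 tilt z [ 0.006 -0.001 -1.   ] F [ 0.4 -0.4  0.4] w 0.845
tool shift after yaw align, units of 40mm: [2.761 1.55  1.073]
fronttop 3389 [-187.1 -140.2   97.3] [-179.   -11.4   98.6] [-172.7  136.7  100. ]
strip 612 [-187.2   18.1  122.1] [-184.3   57.4  126.3] [-181.7  101.6  127.8]
tabtop 992 [-132.9 -100.   182.4] [-120.8  -89.9  186.5] [-108.6  -80.8  187.8]
catchtop 1015 [-90.4  26.4 127.6] [-73.7  38.3 129.6] [-57.1  50.8 131.4]
rail 4702 [-129.3 -139.2  116.3] [-120.2   18.2  117.6] [-111.   137.5  118.7]
```

View pics/wrist5.png

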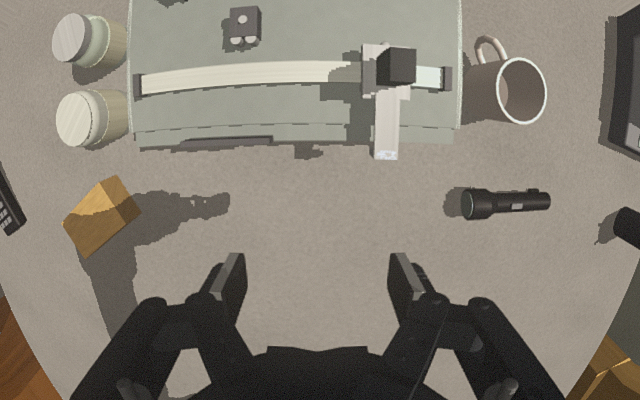

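View pics/side5.png

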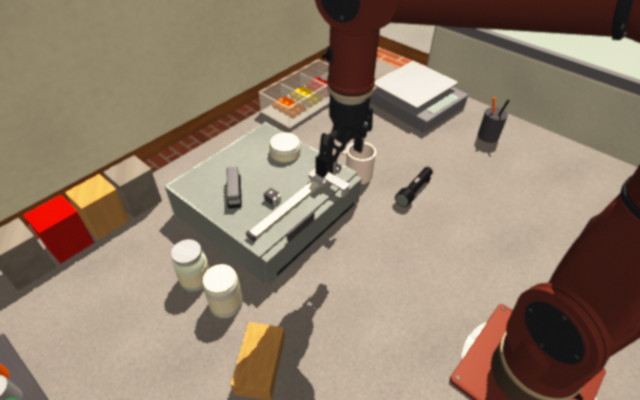

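The drawer is shut: its outer edge measures -187 mm. The wrist view shows the tab at about (397,65) and the catch at (243,25). Tab at y=-90 and catch at y≈38.6 give a travel of about 128.7 mm, and all three cameras agree. Moving above the tab.

move_arm:
  commands:
    - {"gripper": 0, "tx": 0.7, "ty": 0.4, "tz": 0, "spin": 0}
    - {"gripper": 0, "tx": 0.7, "ty": 0.4, "tz": 0, "spin": 0}
    - {"gripper": 0, "tx": 0.7, "ty": 0.4, "tz": 0, "spin": 0}
    - {"gripper": 0, "tx": 0.65, "ty": 0.36, "tz": 0, "spin": 0}
    - {"gripper": 0, "tx": 0, "ty": 0, "tz": 0.5, "spin": 0}
    - {"gripper": 0, "tx": 0, "ty": 0, "tz": 0.5, "spin": 0}
    - {"gripper": 0, "tx": 0, "ty": 0, "tz": 0, "spin": 0}

```text
t: 7.7
position: [0.6089, -0.0652, 0.1972]
ee_rot: [1.0, 0.014, -0.002, -0.0]
contact_force: [0.8, -0.5, -0.1]
width: 1.0
```

Run:
```python
from h import *
where([-.1205,-.090,.12])
s=arm.get_state()
p,d=arm.camera("wrist"); cv2.imwrite("pics/wrist6.png",p[:,:,::-1]); L=wlocal(d,s); T=wcloud(d)
x,y,z=L[...,0],L[...,1],L[...,2]
m=(x>-.15)&(x<-.09)&(z>.178)&(z<.195)&(y>-.12)&(y<-.06)
print(m.sum(),np.round(np.percentile(L[m],[2,50,98],axis=0)*1e3,1),np.round(np.percentile(T[m],[2,50,98],axis=0)*1e3,1))
```

```text
t 7.7 pos [ 0.6089 -0.0652  0.1972] local mm [-123.7  -89.7  197.2] yaw-till -0.05 tilt z [-0.005  0.001 -1.   ] F [ 0.8 -0.5 -0.1] w 1.0
tool shift after yaw align, units of 40mm: [0.081 0.008 1.931]
1381 [[-133.3 -100.3  180. ]
 [-118.2  -90.4  186.5]
 [-107.1  -81.2  187.8]] [[-9.5 -8.5  9.4]
 [ 5.5  0.8 10.7]
 [16.7 10.6 17.2]]
```

View pics/wrist6.png

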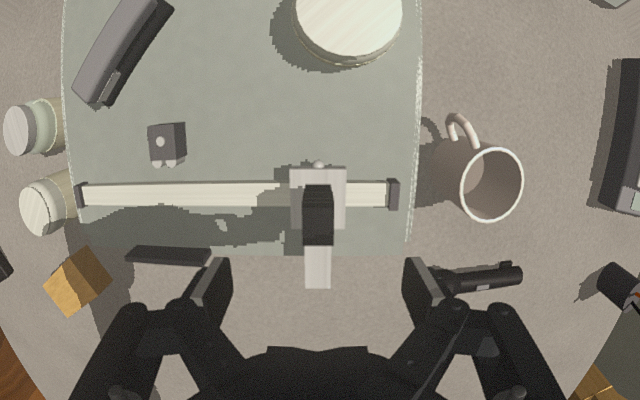

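The tab at (318,215) is centred between the jaws. Descending.

move_arm:
  commands:
    - {"gripper": 0, "tx": 0.08, "ty": 0, "tz": 0.5, "spin": 0}
    - {"gripper": 0, "tx": 0, "ty": 0, "tz": 0.5, "spin": 0}
    - {"gripper": 0, "tx": 0, "ty": 0, "tz": 0.5, "spin": 0}
    - {"gripper": 0, "tx": 0, "ty": 0, "tz": 0.4, "spin": 0}
    - {"gripper": 0, "tx": 0, "ty": 0, "tz": 0, "spin": 0}

```text
t: 8.38
position: [0.6126, -0.0651, 0.1223]
ee_rot: [1.0, 0.014, -0.001, -0.0]
contact_force: [0.1, -0.1, 0.4]
width: 1.002
```

Run:
```python
from h import *
where([-.1205,-.090,.12])
for n in("wrist","side"):
    p,d=arm.camera(n)
    if n=="side": p=cv2.resize(p[100:260,250:450],None,fx=3.5,fy=3.5)
    cv2.imwrite(f"pics/{n}7.png",p[:,:,::-1])
```

```text
t 8.38 pos [ 0.6126 -0.0651  0.1223] local mm [-120.1  -89.6  122.3] yaw-till -0.05 tilt z [-0.003  0.    -1.   ] F [ 0.1 -0.1  0.4] w 1.002
tool shift after yaw align, units of 40mm: [-0.011  0.009  0.058]
```

View pics/wrist7.png

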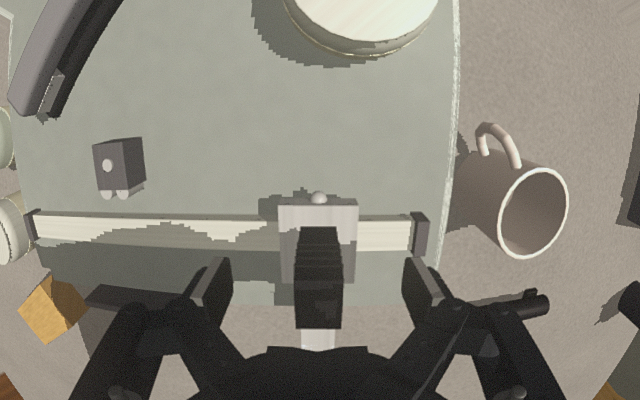

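View pics/side7.png

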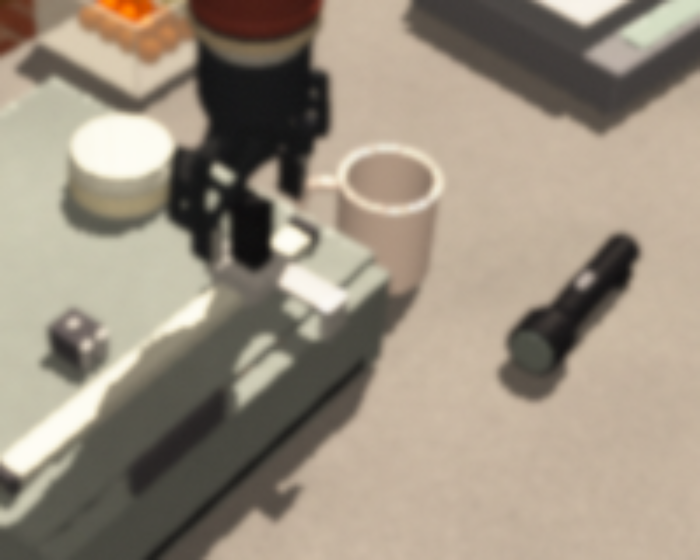

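The fingers straddle the tab. The ball is visible at (318,197) and the catch ribs at (115,194). Closing.

move_arm:
  commands:
    - {"gripper": 1, "tx": 0, "ty": 0, "tz": 0, "spin": 0}
    - {"gripper": 1, "tx": 0, "ty": 0, "tz": 0, "spin": 0}
    - {"gripper": 1, "tx": 0, "ty": 0, "tz": 0, "spin": 0}
    - {"gripper": 1, "tx": 0, "ty": 0, "tz": 0, "spin": 0}
    - {"gripper": 1, "tx": 0, "ty": 0, "tz": 0, "spin": 0}
    - {"gripper": 1, "tx": 0, "ty": 0, "tz": 0, "spin": 0}

```text
t: 9.22
position: [0.6137, -0.0651, 0.1245]
ee_rot: [1.0, 0.014, 0.0, 0.0]
contact_force: [-1.3, -0.1, 3.8]
width: 0.225
```

Run:
```python
from h import *
where([-.1205,.0385,.12])
s=arm.get_state()
p,d=arm.camera("wrist"); cv2.imwrite("pics/wrist8.png",p[:,:,::-1]); L=wlocal(d,s)
x,y,z=L[...,0],L[...,1],L[...,2]
m=(x>-.105)&(x<-.04)&(z>.125)&(z<.133)&(y>.01)&(y<.1)
print("catch",np.round(np.percentile(L[m],[2,50,98],axis=0)*1e3,1))
m=(x>-.15)&(x<-.09)&(z>.127)&(z<.135)&(y>-.13)&(y<-.05)
print("carriage",np.round(np.percentile(L[m],[2,50,98],axis=0)*1e3,1))
for (u,v) in[(318,197),(115,194)]: print(np.round(L[v-2:v+3,u].mean(0)*1e3,1))
```

```text
t 9.22 pos [ 0.6137 -0.0651  0.1245] local mm [-118.9  -89.7  124.5] yaw-till -0.06 tilt z [ 0. -0. -1.] F [-1.3 -0.1  3.8] w 0.225
tool shift after yaw align, units of 40mm: [-0.04  -3.206  0.111]
catch [[-90.9  25.4 125.5]
 [-72.2  36.2 129.5]
 [-56.2  51.2 131.8]]
carriage [[-121.3 -111.8  128. ]
 [-103.8  -90.5  131.6]
 [ -95.   -69.   133.3]]
[-91.8 -91.1 126.6]
[-89.5  42.2 125.5]
```

View pics/wrist8.png

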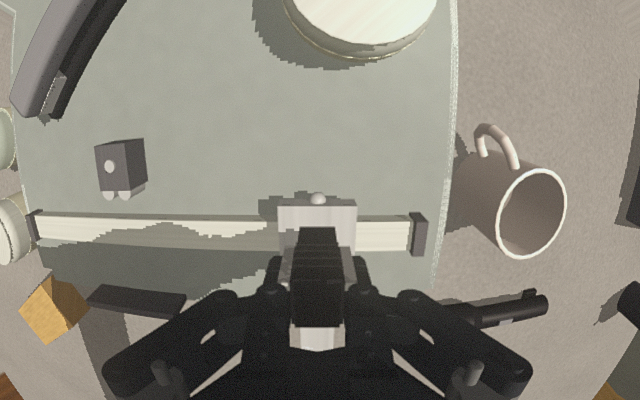

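The tab is gripped with an opening of about 19 mm. I'll slide most of the way and look again before the catch.

move_arm:
  commands:
    - {"gripper": 1, "tx": 0, "ty": -0.3, "tz": 0, "spin": 0}
    - {"gripper": 1, "tx": 0, "ty": -0.4, "tz": 0, "spin": 0}
    - {"gripper": 1, "tx": 0, "ty": -0.4, "tz": 0, "spin": 0}
    - {"gripper": 1, "tx": 0, "ty": -0.4, "tz": 0, "spin": 0}
    - {"gripper": 1, "tx": 0, "ty": -0.4, "tz": 0, "spin": 0}
    - {"gripper": 1, "tx": 0, "ty": -0.4, "tz": 0, "spin": 0}
    - {"gripper": 1, "tx": 0, "ty": -0.3, "tz": 0, "spin": 0}
    - {"gripper": 1, "tx": 0, "ty": -0.15, "tz": 0, "spin": 0}
    - {"gripper": 1, "tx": 0, "ty": 0, "tz": 0, "spin": 0}
    - {"gripper": 1, "tx": 0, "ty": 0, "tz": 0, "spin": 0}

```text
t: 10.52
position: [0.6108, 0.0459, 0.1244]
ee_rot: [1.0, 0.014, 0.0, -0.0]
contact_force: [-1.1, 0.9, 5.1]
width: 0.226
```

```bash
cat > look.py <<'E'
from h import *
import sys
tag=sys.argv[1]
where([-.1205,.0385,.12])
s=arm.get_state()
p,d=arm.camera("wrist"); L=wlocal(d,s); np.savez(f"pics/w{tag}.npz",p=p,d=d,L=L)
x,y,z=L[...,0],L[...,1],L[...,2]
m=(x>-.085)&(x<-.04)&(z>.125)&(z<.133)&(y>.0)&(y<.1)
print("catch",np.round(np.percentile(L[m],[2,50,98],axis=0)*1e3,1))
m=(x>-.105)&(x<-.095)&(z>.127)&(z<.135)&(y>-.13)&(y<.13)
print("carriage",np.round(np.percentile(L[m],[2,50,98],axis=0)*1e3,1))
cv2.imwrite(f"pics/w{tag}.png",cv2.resize(p[120:270,220:420,::-1],None,fx=4,fy=4,interpolation=cv2.INTER_CUBIC))
E
python3 look.py 9
```

```text
t 10.53 pos [0.6108 0.0459 0.1244] local mm [-118.6   21.3  124.4] yaw-till -0.02 tilt z [ 0.001  0.001 -1.   ] F [-1.1  0.9  5.1] w 0.226
tool shift after yaw align, units of 40mm: [-0.047 -0.43   0.111]
catch [[-84.4  26.  128.3]
 [-69.9  38.5 129.7]
 [-56.3  51.4 131.9]]
carriage [[-104.9   -0.6  128.4]
 [ -99.7   20.5  131.5]
 [ -95.1   41.7  132.9]]
```

View pics/w9.png

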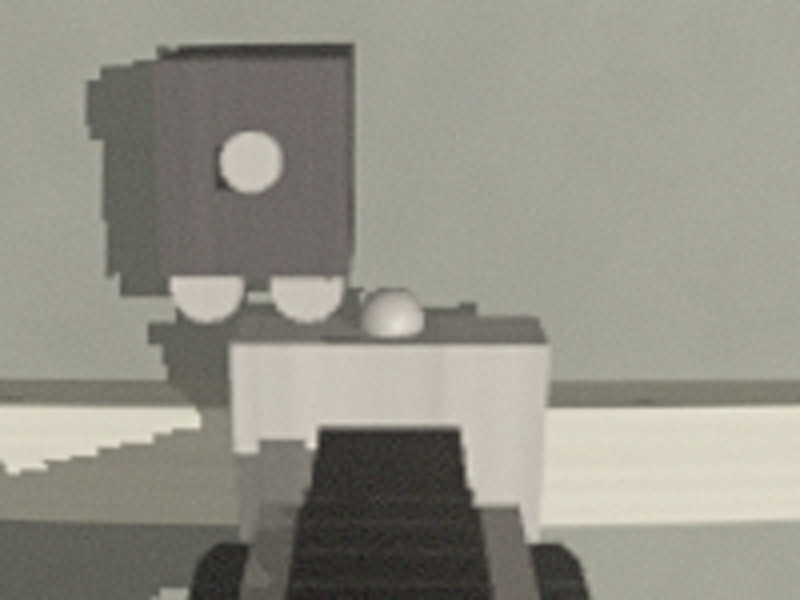

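The ball at crop x≈392 is about 18.3 mm short of the notch, which lies between the ribs at x≈257. Sliding that far.

move_arm:
  commands:
    - {"gripper": 1, "tx": 0, "ty": -0.12, "tz": 0, "spin": 0}
    - {"gripper": 1, "tx": 0, "ty": -0.12, "tz": 0, "spin": 0}
    - {"gripper": 1, "tx": 0, "ty": -0.12, "tz": 0, "spin": 0}
    - {"gripper": 1, "tx": 0, "ty": -0.1, "tz": 0, "spin": 0}
    - {"gripper": 1, "tx": 0, "ty": 0, "tz": 0, "spin": 0}
    - {"gripper": 1, "tx": 0, "ty": 0, "tz": 0, "spin": 0}
    - {"gripper": 1, "tx": 0, "ty": 0, "tz": 0, "spin": 0}

```text
t: 11.45
position: [0.6103, 0.0642, 0.1245]
ee_rot: [1.0, 0.014, 0.0, -0.001]
contact_force: [-1.1, 2.1, 5.8]
width: 0.228
```

```bash
python3 look.py 10
```

```text
t 11.45 pos [0.6103 0.0642 0.1245] local mm [-118.6   39.7  124.5] yaw-till -0.02 tilt z [ 0.001  0.001 -1.   ] F [-1.1  2.1  5.8] w 0.228
tool shift after yaw align, units of 40mm: [-0.048  0.029  0.112]
catch [[-84.4  26.3 128.4]
 [-70.   38.9 129.7]
 [-56.3  51.5 131.9]]
carriage [[-104.8   17.7  129.7]
 [ -99.7   38.9  131.6]
 [ -95.1   60.1  132.9]]
```

View pics/w10.png

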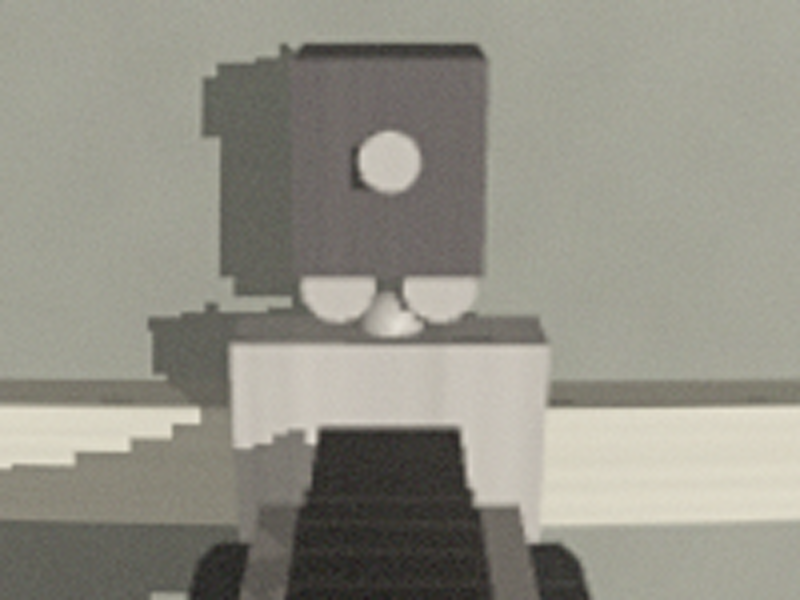

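The ball (392) now sits between the ribs (338 and 440, midpoint 389), and carriage and catch both measure y=38.9. Last check: the drawer and the bystanders.

Run:
```python
from h import *
for n in("scene","side"):
    p,d=arm.camera(n); np.savez(f"pics/{n}11.npz",p=p,d=d); cv2.imwrite(f"pics/{n}11.png",p[:,:,::-1])
rep("11"); where()
```

```text
scene tabdark 223 p5 [-126.2   12.8  149.1] med [-108.2   38.6  181.1] p95 [-103.8   64.5  198.7]
scene tabtop 71 p5 [-128.8   20.5  181.7] med [-111.7   37.5  185. ] p95 [-104.8   60.4  190.8]
scene catch 193 p5 [-103.2   21.3  115. ] med [-80.2  39.1 127.9] p95 [-53.2  57.2 133.1]
scene catchtop 129 p5 [-103.1   21.5  126.5] med [-81.   38.5 129. ] p95 [-54.   55.9 132.3]
scene front top 123 p5 [-187.3 -159.9   94.1] med [-183.   -33.4   97.3] p95 [-180.3  157.3  101.3]
scene front face 0
scene strip 84 p5 [-185.5   52.8  106.5] med [-180.9   82.4  116.1] p95 [-178.9  103.5  126. ]
scene finger 0
scene rail 365 p5 [-128.1 -141.3  114.3] med [-118.3  -17.3  116.8] p95 [-108.4  144.   119.3]
scene torch 270 p5 [-288.2 -344.7   16.7] med [-267.3 -281.3   34.9] p95 [-256.6 -242.    45.7]
scene carton 787 p5 [-345.3  262.1   33. ] med [-294.   322.1   49. ] p95 [-247.2  382.5   52.8]
scene mug 860 p5 [-153.5 -387.3   33.5] med [ -85.4 -286.9   65.7] p95 [ 195.2 -232.6   92.1]
scene tins+ 1008 p5 [-162.8  215.9   93.7] med [-41.5 274.6 108. ] p95 [247.9 353.4 119.5]
scene tinlow 478 p5 [
[... 849 characters left out ...]
rail 634 p5 [-131.3 -141.4  114.6] med [-122.    -6.4  116.7] p95 [-111.9  146.4  119.3]
side torch 444 p5 [-304.1 -344.3   17.4] med [-287.1 -265.5   36.2] p95 [-267.2 -239.9   45.9]
side carton 2697 p5 [-357.4  267.7   39. ] med [-310.4  329.9   49.8] p95 [-260.2  384.6   52.4]
side mug 967 p5 [-160.  -385.4   35.1] med [-113.6 -272.3   67.7] p95 [ 186.4 -230.9   91.7]
side tins+ 2485 p5 [-175.1  212.4   92.2] med [-42.7 280.4 106. ] p95 [244.  381.3 119. ]
side tinlow 0
side stapler 363 p5 [-26.1  48.8 141.6] med [  9.3  86.1 146.2] p95 [ 51.7 119.3 148.8]
t 11.6 pos [0.6103 0.0642 0.1245] local mm [-118.6   39.7  124.5] yaw-till -0.02 tilt z [ 0.001  0.001 -1.   ] F [0.3 1.4 6. ] w 0.228
```

View pics/side11.png

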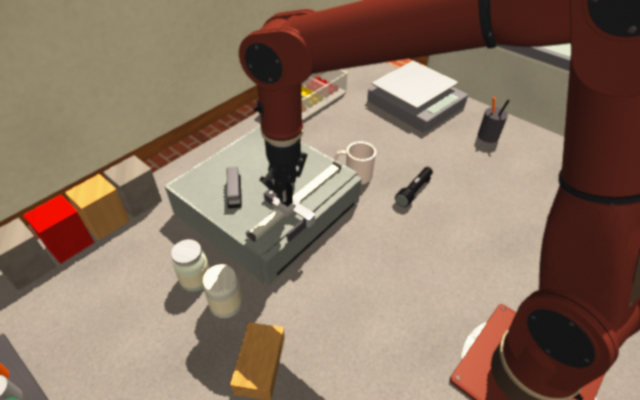

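View pics/scene11.png

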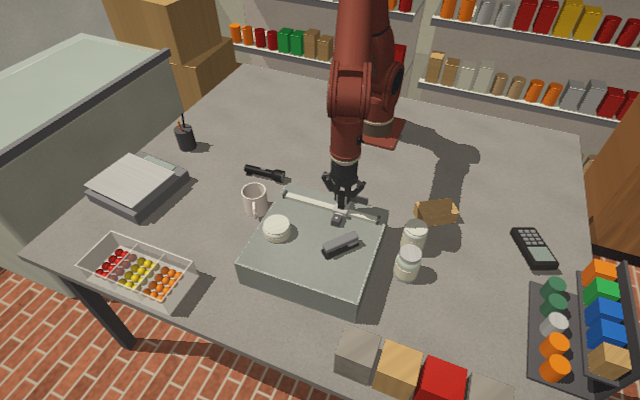

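The drawer is shut, the bolt is in the notch with the tab gripped, and the bystanders are where they were. Handing in.

```bash
python3 -c "
from station import arm
print(arm.finish_job())"
```

```text
the job is handed in; nothing more can be done
None
```

The drawer is shut, the bolt is in the notch, and the gripper is still holding the tab. I handed the job in at about 11.6 s.

**What I did**
- **Drawer:** I pushed it about 73 mm with closed fingers until it hit its stop at 18 N.
- **Bolt:** I gripped the tab across its 20 mm width and slid it about 129 mm in two stages, looking again just before the catch.

**Last checks**
- **Drawer front:** its outer face measured -187 to -189 mm in the till's frame, against -188 mm when shut.
- **Ball and notch:** the bolt carriage and the catch both measured y = 38.9 mm. In the wrist picture the ball sits between the ribs to within about 0.5 mm.
- **Grip:** the opening is steady at about 19 mm, with about 6 N at the wrist.
- **Other things:** nothing appeared to have moved in the before-and-after pictures. The flat tin was hidden from the side camera at the end, so only the scene camera confirms it.

**Disagreements**
- **Fingertips:** the real tips are about 27 mm behind the reported TCP, not 8 mm ahead as the description says. All three cameras showed this, so I set the heights from the measured tips.
- **Cameras:** the scene and side views differ by about 4 mm in x. This made no difference to the job.

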